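# Set the flip tags of the test-disc bins

### The arm

A 6-joint arm with a two-finger parallel gripper is mounted at the origin on a cart in front of the work surface, level with it; the furniture and walls round the work are solid. World frame = base frame: x ahead of the robot, y to its left, z up, the work surface at z = 0. Lengths are in m, angles in degrees, forces in N, time in s.
With the tool pointing down it reaches from about 0.375 to 0.9 m from the base axis. Payload 3.1 kg.
Tool frame: the origin (TCP) lies at the very end of the fingers, on their centre line; the grasp point (between the pads) lies 19 mm behind it; z points along the fingers, x is the direction in which the jaws open and shut, and the axes are right-handed (so a half turn about z gives the same grasp; the last joint's range is limited). The gripper opens to 87 mm and grips with 3 to 60 N. Pads are 19 mm wide; open, the fingers measure 117 mm over their backs; the gripper's body (75 mm by 190 mm) begins 51 mm behind the grasp point.
Start: joints at [65.289, 30.224, 82.088, -0, 67.689, -10.227], TCP at [0.156, 0.605, 0.223] pointing down, gripper open.
Joint ranges: [-176.69, 176.69], [-43.24, 126.21], [12.49, 139.97], [-82, 262], [0, 151.66], [-163.58, 163.58]. Speed limits (degrees/s): [159.86, 159.86, 180, 180, 180, 180].

### API

Orientations are given as a 3x3 rotation matrix whose columns are the frame's x, y, z axes.
In Python, from rig import bot gives the robot as it stands.
- The arm moves only by the tool arm_command, never from a script. Its argument "plan" is a list of rows, each an object of numbers: "claw": the opening, from 0 (shut) to 1 (fully open); "dx", "dy", "dz": the shift along the tool's x, y, z in cm; "twist": the turn about the tool's z in degrees. A call has 1 to 8 rows; each row is the pose to reach, as a shift and turn from the pose measured when the call began, along the tool's axes at that moment; what a row does not reach only later rows make up. A row lasts 1/12 s, in which the tool goes at most 41.7 mm and 7.16 degrees, less where a joint would pass 70% of its speed; a pose out of reach is approached as far as the arm can. A call with a gripper value outside its range is refused whole. The fingers move at their own pace and stop on an object; the grip force is fixed at half the most. Time passes only in rows, so rows that repeat a pose let the fingers close. It gives the time, the measured TCP pose, the force and the opening at its end, in the units of the state.
- bot.read_state(): the state, without advancing time (a new reading comes with each control period).
- bot.capture(name): name is "scene" or "top" or "wrist"; returns the picture (480x640x3 uint8, red, green, blue); there is no depth.
- bot.calibration(name): a dict with "intrinsics" (3x3 intrinsics, pixels), "rvec" (rotation vector, rad) and "tvec" (3), from world to camera coordinates, as OpenCV has them; the wrist camera has in their place "T_tool_cam" (4x4, takes a point from camera to tool coordinates, whose origin is the TCP and whose axes are the tool frame's). Camera axes: x right, y down, z forward; pixel columns grow to the right and rows downward; lengths in m; the calibration is good to about 2 mm. A picture is of the moment at which its call begins: read the wrist's pose just before it. calibration takes no time and is no camera call.
- bot.hand_in(): hands the job in, once; it reports no verdict.
The state is a dict: "time_s": time; "joint_positions": joint angles; "qvel": joint speeds; "tau": joint torques, N m; "position": TCP position; "tcp_rot": TCP orientation; "force": force on the tool from outside, world axes, zero at the start; "moment": the same for the moment, N m; "opening": opening from 0.0 (shut) to 1.0 (fully open).
Only numpy, scipy, OpenCV 4.12 (cv2) and the standard library are available. Lean on these libraries where they do the work, as an engineer would, in place of code of your own. Each camera call takes 0.05 s, during which the arm holds its last target.

### The job

Four bins stand in a row for the tester, each with a pocket and, behind it, a hinged flip tag. With the fingertips, gently push tags over so that every bin holding a steel disc, and only those, has its tag leaning fully back, away from its pocket, with the round boss face up; the bin holding the empty cup must have its tag leaning fully forward toward its pocket, with the bar face up. Some tags may already be right; do not pinch the tags or pick up anything, and leave the discs, the cup and all other things where they are.

Things in the scene. Friction and masses are not known exactly. Their poses are not given: they have to be found in the camera images.
- board: fixed flat grey board that carries the four bins, 170 x 460 x 8 mm thick; origin at the centre of its underside, x across it to the rear, away from the robot, y along it to the left, z up; it may be turned by up to about 0.15 rad
- bin_0: fixed grey bin, 130 x 70 mm, one of four alike about 86 mm apart in a row on the board, in any order; origin at the centre of its underside (8 mm above the worktop), x to its rear (the tag's side), y left, z up. A pocket in front; behind it the tag on a level pin along y at x 35, z 40 mm between two ears (out to y +-31, up to z 47 mm)
- bay_0 (a point): centre of the floor of bin_0's pocket, at x -35, y 0, z 5 mm in the bin's frame; the pocket is 57 x 57 mm inside, its walls reach z 13 mm
- tag_0 (a joint): white flip tag of bin_0, rad: 0 = leans forward to the pocket, 0.8 from upright, on its stop, bar face up; 0.8 upright; 1.6 = leans back on its stop, round boss face up. Plate 44 mm wide (y), 6 thick, top edge 60 mm from the pin; 40 g, swings freely (a fraction of a newton at the top edge) and falls by its weight to the stop once past upright
- bin_1: fixed grey bin, 130 x 70 mm, one of four alike about 86 mm apart in a row on the board, in any order; origin at the centre of its underside (8 mm above the worktop), x to its rear (the tag's side), y left, z up. A pocket in front; behind it the tag on a level pin along y at x 35, z 40 mm between two ears (out to y +-31, up to z 47 mm)
- bay_1 (a point): centre of the floor of bin_1's pocket, at x -35, y 0, z 5 mm in the bin's frame; the pocket is 57 x 57 mm inside, its walls reach z 13 mm
- tag_1 (a joint): white flip tag of bin_1, rad: 0 = leans forward to the pocket, 0.8 from upright, on its stop, bar face up; 0.8 upright; 1.6 = leans back on its stop, round boss face up. Plate 44 mm wide (y), 6 thick, top edge 60 mm from the pin; 40 g, swings freely (a fraction of a newton at the top edge) and falls by its weight to the stop once past upright
- bin_2: fixed grey bin, 130 x 70 mm, one of four alike about 86 mm apart in a row on the board, in any order; origin at the centre of its underside (8 mm above the worktop), x to its rear (the tag's side), y left, z up. A pocket in front; behind it the tag on a level pin along y at x 35, z 40 mm between two ears (out to y +-31, up to z 47 mm)
- bay_2 (a point): centre of the floor of bin_2's pocket, at x -35, y 0, z 5 mm in the bin's frame; the pocket is 57 x 57 mm inside, its walls reach z 13 mm
- tag_2 (a joint): white flip tag of bin_2, rad: 0 = leans forward to the pocket, 0.8 from upright, on its stop, bar face up; 0.8 upright; 1.6 = leans back on its stop, round boss face up. Plate 44 mm wide (y), 6 thick, top edge 60 mm from the pin; 40 g, swings freely (a fraction of a newton at the top edge) and falls by its weight to the stop once past upright
- bin_3: fixed grey bin, 130 x 70 mm, one of four alike about 86 mm apart in a row on the board, in any order; origin at the centre of its underside (8 mm above the worktop), x to its rear (the tag's side), y left, z up. A pocket in front; behind it the tag on a level pin along y at x 35, z 40 mm between two ears (out to y +-31, up to z 47 mm)
- bay_3 (a point): centre of the floor of bin_3's pocket, at x -35, y 0, z 5 mm in the bin's frame; the pocket is 57 x 57 mm inside, its walls reach z 13 mm
- tag_3 (a joint): white flip tag of bin_3, rad: 0 = leans forward to the pocket, 0.8 from upright, on its stop, bar face up; 0.8 upright; 1.6 = leans back on its stop, round boss face up. Plate 44 mm wide (y), 6 thick, top edge 60 mm from the pin; 40 g, swings freely (a fraction of a newton at the top edge) and falls by its weight to the stop once past upright
- disc_a: steel test disc, 38 mm across, 14 high, solid with four small dots on top; loose, lies in the pocket of one of the bins; origin at the centre of its underside
- disc_b: steel test disc, 33 mm across, 9 high, solid with four small dots on top; loose, lies in the pocket of one of the bins; origin at the centre of its underside
- disc_c: steel test disc, 33 mm across, 10 high, solid with four small dots on top; loose, lies in the pocket of one of the bins; origin at the centre of its underside
- empty_cup: empty white sample cup, open at the top, 33 mm across, 21 high; loose, lies in the pocket of one of the bins; origin at the centre of its underside
- big_weight: bystander: knobbed check weight, 25 mm across, 32 high, on the board's left end; loose; origin at the centre of its underside
- small_weight: bystander: knobbed check weight, 20 mm across, 26 high, on the board's right end; loose; origin at the centre of its underside
- bottle: bystander: white sample bottle with red cap, 47 mm across, 84 high, behind the board; loose; origin at the centre of its underside
- marker: bystander: black marker pen lying right of the board, 132 mm long, 18 thick; loose; origin at the centre of its underside
- meter: bystander: hand-held meter with keys, 148 x 68 x 30 mm, behind the board; loose; origin at the centre of its underside
- tape: bystander: roll of tape, 67 mm across, 18 high, left of the board; loose; origin at the centre of its underside
Mind the look-alikes: they are no part of the job. Leave any pink or purple look-alike of the disc_a alone.

How it is judged:
By the outcome, as a careful person would: the job done as asked, in the order asked, and still so for the second after the job is handed in, with the robot touching nothing.
It also fails if it takes over 61 s, if anything falls off the work surface, if the arm or the gripper's body presses on something with over 40 N, if the wrist force passes 120 N, or if a joint passes its speed limit or range.

## Working session

There is one attempt and no reset: what is moved stays moved. The work goes in short steps, Python scripts to look and compute and a tool call to move; the robot and the scene stay as the last step left them, time stands still between calls to the robot, and variables do not carry over. Pictures are saved under pics/ and viewed, and the job is handed in when it is done.

Besides the shell and the picture viewer there is one more tool, called after "Emit:" as name([rows], argument=value, ...), one row to a line, values as JSON. arm_command: Moves the arm, as the interface text tells. Its arguments: {"type":"object","properties":{"plan":{"type":"array"}},"required":["plan"]}

```bash
mkdir -p pics; ls
python3 - <<'E'
from rig import bot
import cv2
for n in("scene","top"):
    cv2.imwrite(f"pics/{n}0.png",bot.capture(n)[:,:,::-1])
    print(bot.calibration(n))
print(bot.calibration("wrist"))
s=bot.read_state();print(s["time_s"],s["position"],s["tcp_rot"],s["opening"])
E
```

```text
pics
{'intrinsics': array([[444.87857408,   0.        , 320.63404471],
       [  0.        , 444.87857408, 243.97892049],
       [  0.        ,   0.        ,   1.        ]]), 'rvec': array([ 1.41942507, -2.13886969,  0.87681714]), 'tvec': array([0.25880375, 0.39890459, 1.07661463])}
{'intrinsics': array([[531.94195585,   0.        , 313.343545  ],
       [  0.        , 531.94195585, 234.13344128],
       [  0.        ,   0.        ,   1.        ]]), 'rvec': array([ 2.15243007, -2.11040126,  0.20864728]), 'tvec': array([0.03022061, 0.59499027, 1.29694648])}
{'intrinsics': array([[392.83613628,   0.        , 321.62227836],
       [  0.        , 392.83613628, 242.03060447],
       [  0.        ,   0.        ,   1.        ]]), 'T_tool_cam': array([[ 9.99999591e-01, -2.38143092e-04,  8.71997257e-04,
        -4.65967049e-04],
       [-1.68097192e-05,  9.59606266e-01,  2.81346431e-01,
        -7.67780354e-02],
       [-9.03774741e-04, -2.81346330e-01,  9.59605870e-01,
        -1.61825253e-01],
       [ 0.00000000e+00,  0.00000000e+00,  0.00000000e+00,
         1.00000000e+00]])}
0.1 [0.15602688 0.6045317  0.22167352] [[ 2.50111557e-01  9.68216714e-01 -7.77311349e-04]
 [ 9.68215109e-01 -2.50112578e-01 -1.78905861e-03]
 [-1.92661179e-03 -3.05140359e-04 -9.99998098e-01]] 1.0019394788895915
```

View pics/scene0.png

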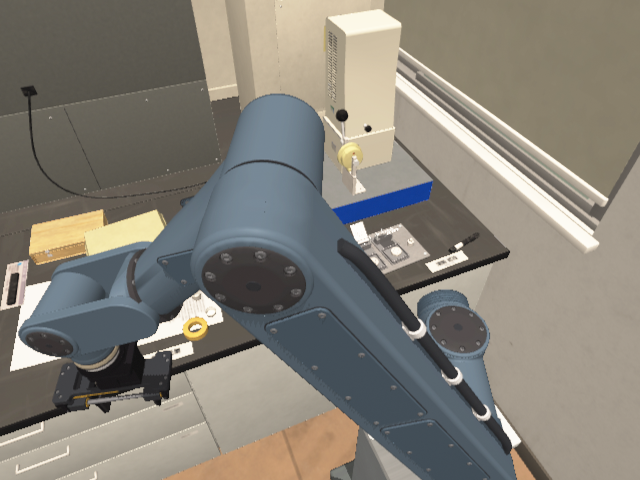

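View pics/top0.png

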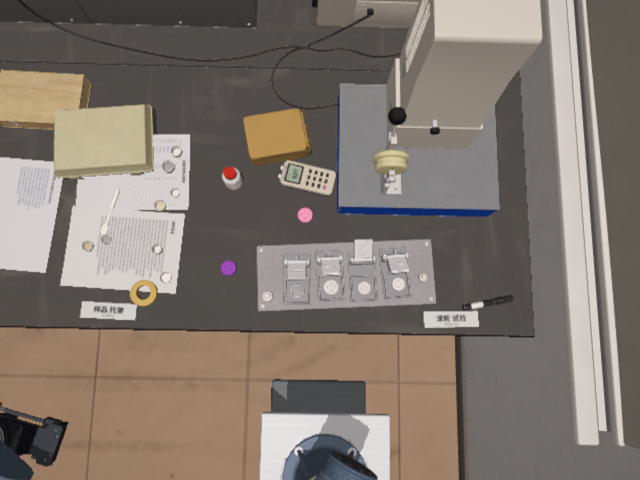

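```bash
cat > h.py <<'E'
import numpy as np,cv2
from rig import bot
def ray(n,uv,z):
    c=bot.calibration(n);K=c["intrinsics"]
    R=cv2.Rodrigues(np.array(c["rvec"]))[0];t=np.array(c["tvec"]).ravel()
    o=-R.T@t; d=R.T@np.linalg.inv(K)@np.array([uv[0],uv[1],1.])
    return o+d*(z-o[2])/d[2]
def proj(n,P):
    c=bot.calibration(n)
    return cv2.projectPoints(np.array(P,float).reshape(-1,3),np.array(c["rvec"]),np.array(c["tvec"]),c["intrinsics"],None)[0].reshape(-1,2)
E
python3 - <<'E'
from h import *
im=cv2.imread("pics/top0.png")
cv2.imwrite("pics/topz.png",cv2.resize(im[230:320,245:445],None,fx=4,fy=4,interpolation=cv2.INTER_CUBIC))
for uv in [(257,247),(431,240),(436,303),(260,311)]: print(ray("top",uv,.008).round(4))
for uv in [(297,292),(331,288),(364,288),(399,285)]: print(ray("top",uv,.02).round(4))
E
```

```text
[0.5655 0.188  0.008 ]
[ 0.5936 -0.2684  0.008 ]
[ 0.4291 -0.2778  0.008 ]
[0.4002 0.1741 0.008 ]
[0.4495 0.0805 0.02  ]
[ 0.4614 -0.0062  0.02  ]
[ 0.4631 -0.0907  0.02  ]
[ 0.4725 -0.1807  0.02  ]
```

View pics/topz.png

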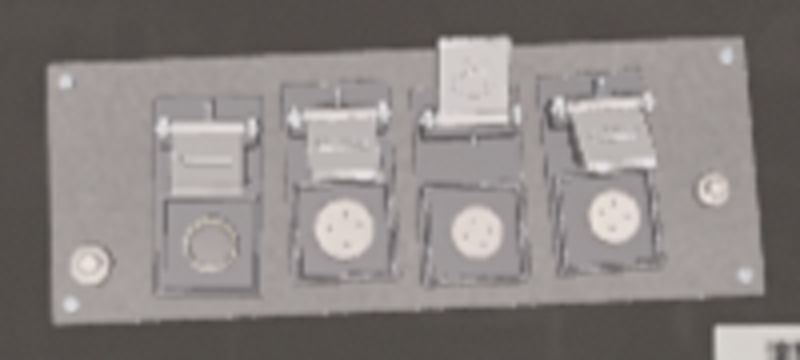

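Emit:
arm_command([
  {"claw": 0, "dx": -3, "dy": 2.6, "dz": -1, "twist": -5},
  {"claw": 0, "dx": -6, "dy": 5.2, "dz": -2, "twist": -10},
  {"claw": 0, "dx": -9, "dy": 7.8, "dz": -3, "twist": -15},
  {"claw": 0, "dx": -12, "dy": 10.4, "dz": -3, "twist": -18},
  {"claw": 0, "dx": -15, "dy": 13, "dz": -3, "twist": -18},
  {"claw": 0, "dx": -18, "dy": 15.6, "dz": -3, "twist": -18},
  {"claw": 0, "dx": -21, "dy": 18.2, "dz": -3, "twist": -18},
  {"claw": 0, "dx": -24, "dy": 20.8, "dz": -3, "twist": -18},
])

```text
time_s: 0.77
position: [0.2975, 0.3184, 0.2519]
tcp_rot: [[-0.062, 0.998, -0.001], [0.998, 0.062, -0.002], [-0.002, -0.001, -1.0]]
force: [1.7, 0.6, 1.3]
opening: 0.479
```

Emit:
arm_command([
  {"claw": 0, "dx": -3.8, "dy": 1.3},
  {"claw": 0, "dx": -7.6, "dy": 2.6},
  {"claw": 0, "dx": -11.4, "dy": 3.9},
  {"claw": 0, "dx": -15.2, "dy": 5.2},
  {"claw": 0, "dx": -19, "dy": 6.5},
  {"claw": 0, "dx": -22.8, "dy": 7.8},
  {"claw": 0, "dx": -26.6, "dy": 9.1},
  {"claw": 0, "dx": -30.4, "dy": 10.4},
])

```text
$.plan[0]: bad value
```

Run:
```python
from h import *
s=bot.read_state();print(s["time_s"],s["position"],s["opening"],s["joint_positions"])
cv2.imwrite("pics/w1.png",bot.capture("wrist")[:,:,::-1])
```

```text
0.7667 [0.29751544 0.31837252 0.25193334] 0.47888643172450546 [ 3.22305282e+01  1.32056419e+01  1.05707173e+02 -7.68090287e-02
  6.11943512e+01 -6.12861112e+01]
```

View pics/w1.png

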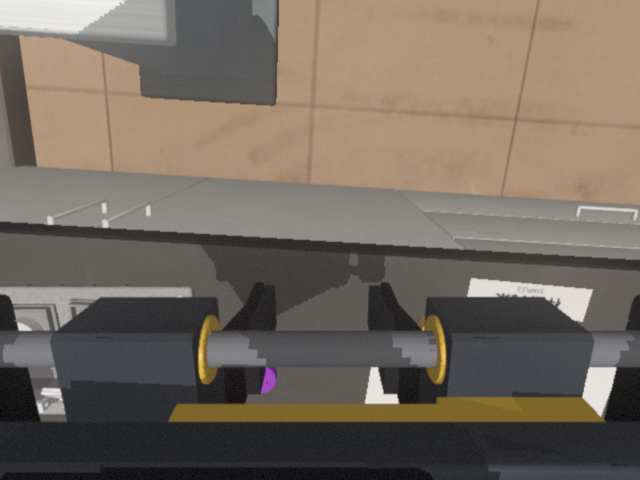

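The wrist view shows the purple look-alike at (265,380) and the board at lower left. I'll resend the move with all the fields filled in.

Emit:
arm_command([
  {"claw": 0, "dx": -3.8, "dy": 1.3, "dz": 0, "twist": 0},
  {"claw": 0, "dx": -7.6, "dy": 2.6, "dz": 0, "twist": 0},
  {"claw": 0, "dx": -11.4, "dy": 3.9, "dz": 0, "twist": 0},
  {"claw": 0, "dx": -15.2, "dy": 5.2, "dz": 0, "twist": 0},
  {"claw": 0, "dx": -19, "dy": 6.5, "dz": 0, "twist": 0},
  {"claw": 0, "dx": -22.8, "dy": 7.8, "dz": 0, "twist": 0},
  {"claw": 0, "dx": -26.6, "dy": 9.1, "dz": 0, "twist": 0},
  {"claw": 0, "dx": -30.4, "dy": 10.4, "dz": 0, "twist": 0},
])

```text
time_s: 1.48
position: [0.4219, 0.0134, 0.2541]
tcp_rot: [[-0.057, 0.998, -0.0], [0.998, 0.057, -0.008], [-0.008, -0.001, -1.0]]
force: [0.8, 0.7, -0.3]
opening: 0.008
```

Run:
```python
from h import *
s=bot.read_state();print(s["time_s"],s["position"],s["opening"],s["joint_positions"])
cv2.imwrite("pics/w2.png",bot.capture("wrist")[:,:,::-1])
```

```text
1.4833 [0.42189205 0.01342993 0.25405511] 0.008394499191626917 [ -13.09632066   11.83428073  107.26555265   -0.49923024   60.80332741
 -106.13437601]
```

View pics/w2.png

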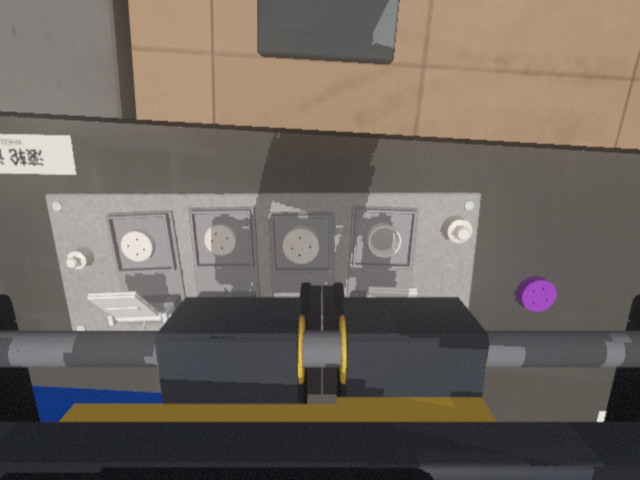

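Run:
```python
from h import *
f=lambda X,Y,z: ray("top",(245+X/4,230+Y/4),z).round(4)
for n,pts in {"b2":[(296,119,.048),(384,114,.048),(310,180,.09),(378,178,.09),(344,228,.022)],"b4":[(558,107,.048),(648,102,.048),(588,170,.09),(655,165,.09),(613,217,.022)],"b3tag":[(440,38,.09),(510,38,.09)],"b1tag":[(172,193,.09),(240,193,.09)]}.items():
    print(n,[f(*p) for p in pts])
```

```text
b2 [array([0.5298, 0.0264, 0.048 ]), array([ 0.5342, -0.0293,  0.048 ]), array([0.4869, 0.0182, 0.09  ]), array([ 0.4889, -0.0233,  0.09  ]), array([ 0.4638, -0.0061,  0.022 ])]
b4 [array([ 0.5409, -0.1397,  0.048 ]), array([ 0.5453, -0.197 ,  0.048 ]), array([ 0.4964, -0.1517,  0.09  ]), array([ 0.5003, -0.1927,  0.09  ]), array([ 0.4742, -0.1784,  0.022 ])]
b3tag [array([ 0.5764, -0.0608,  0.09  ]), array([ 0.5773, -0.1041,  0.09  ])]
b1tag [array([0.4773, 0.102 , 0.09  ]), array([0.4781, 0.0606, 0.09  ])]
```

Emit:
arm_command([
  {"claw": 0, "dx": -1.7, "dy": 2.7, "dz": 1, "twist": 0},
  {"claw": 0, "dx": -1.7, "dy": 2.7, "dz": 4, "twist": 0},
  {"claw": 0, "dx": -1.7, "dy": 2.7, "dz": 7, "twist": 0},
  {"claw": 0, "dx": -1.7, "dy": 2.7, "dz": 10, "twist": 0},
  {"claw": 0, "dx": -1.7, "dy": 2.7, "dz": 13, "twist": 0},
  {"claw": 0, "dx": -1.7, "dy": 2.7, "dz": 16, "twist": 0},
  {"claw": 0, "dx": -1.7, "dy": 2.7, "dz": 17.8, "twist": 0},
  {"claw": 0, "dx": -1.7, "dy": 2.7, "dz": 17.8, "twist": 0},
])

```text
time_s: 2.2
position: [0.4534, -0.0106, 0.0738]
tcp_rot: [[-0.053, 0.999, -0.002], [0.999, 0.053, -0.012], [-0.012, -0.003, -1.0]]
force: [-0.2, 0.6, -0.2]
opening: 0.004
```

Emit:
arm_command([
  {"claw": 0, "dx": 0.6, "dy": 1, "dz": 0, "twist": 0},
  {"claw": 0, "dx": 0.8, "dy": 2, "dz": 0, "twist": 0},
  {"claw": 0, "dx": 0.8, "dy": 2.8, "dz": 0, "twist": 0},
  {"claw": 0, "dx": 0.8, "dy": 3.6, "dz": 0, "twist": 0},
  {"claw": 0, "dx": 0.8, "dy": 4.4, "dz": 0, "twist": 0},
  {"claw": 0, "dx": 0.8, "dy": 5.2, "dz": 0, "twist": 0},
  {"claw": 0, "dx": 0.8, "dy": 6, "dz": 0, "twist": 0},
  {"claw": 0, "dx": 0.8, "dy": 6, "dz": 0, "twist": 0},
])

```text
time_s: 2.87
position: [0.516, 0.0001, 0.0741]
tcp_rot: [[-0.053, 0.999, 0.003], [0.998, 0.053, -0.013], [-0.013, 0.002, -1.0]]
force: [0.4, 0.0, -0.2]
opening: 0.007
```

Run:
```python
from h import *
im=bot.capture("top")[:,:,::-1]
cv2.imwrite("pics/t3.png",cv2.resize(im[200:320,245:445],None,fx=4,fy=4,interpolation=cv2.INTER_CUBIC))
im=bot.capture("scene")[:,:,::-1]
cv2.imwrite("pics/s3.png",im)
```

```text
(no output)
```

View pics/t3.png

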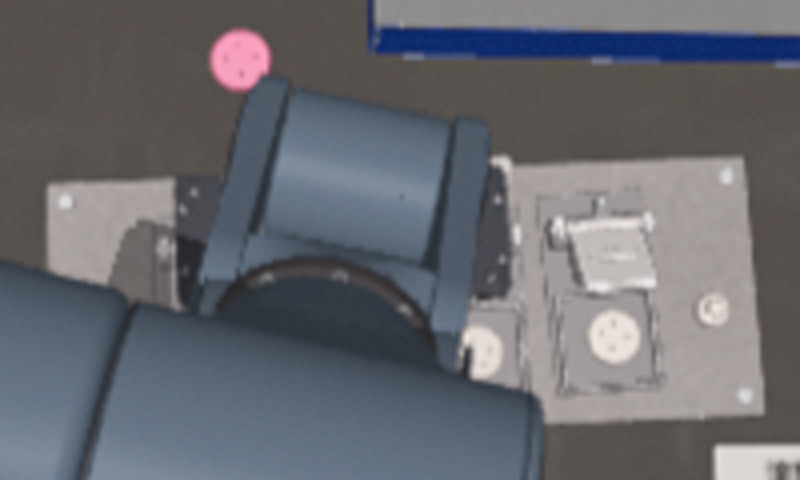

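View pics/s3.png

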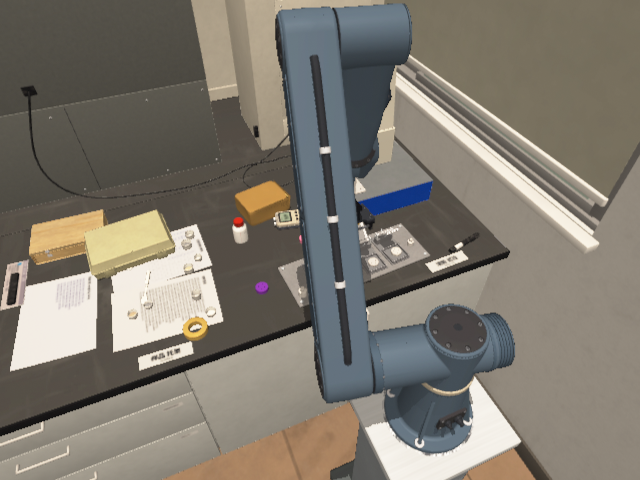

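The arm hides the tag in both pictures. The forces are near zero, so I'll carry on past upright and then back off.

Emit:
arm_command([
  {"claw": 0, "dx": 0, "dy": 0.6, "dz": 0, "twist": 0},
  {"claw": 0, "dx": 0, "dy": 1.2, "dz": 0, "twist": 0},
  {"claw": 0, "dx": 0, "dy": 1.8, "dz": 0, "twist": 0},
  {"claw": 0, "dx": 0, "dy": 2.4, "dz": 0, "twist": 0},
  {"claw": 0, "dx": 0, "dy": 2.6, "dz": 0, "twist": 0},
  {"claw": 0, "dx": 0, "dy": 2.6, "dz": 0, "twist": 0},
  {"claw": 0, "dx": 0, "dy": 2.6, "dz": 0, "twist": 0},
  {"claw": 0, "dx": 0, "dy": 2.6, "dz": 0, "twist": 0},
])

```text
time_s: 3.63
position: [0.5389, 0.0019, 0.0735]
tcp_rot: [[-0.053, 0.999, -0.002], [0.999, 0.053, -0.012], [-0.012, -0.003, -1.0]]
force: [-0.3, 0.2, 0.8]
opening: 0.006
```

Emit:
arm_command([
  {"claw": 0, "dx": 0, "dy": -2, "dz": 0, "twist": 0},
  {"claw": 0, "dx": 0, "dy": -5, "dz": 0, "twist": 0},
  {"claw": 0, "dx": 0, "dy": -8.8, "dz": 0, "twist": 0},
  {"claw": 0, "dx": 0, "dy": -8.8, "dz": -3, "twist": 0},
  {"claw": 0, "dx": -3, "dy": -8.8, "dz": -6, "twist": 0},
  {"claw": 0, "dx": -7, "dy": -8.8, "dz": -9, "twist": 0},
  {"claw": 0, "dx": -11, "dy": -8.8, "dz": -10, "twist": 0},
  {"claw": 0, "dx": -15, "dy": -8.8, "dz": -10, "twist": 0},
])

```text
time_s: 4.3
position: [0.4599, -0.1467, 0.1782]
tcp_rot: [[-0.055, 0.998, 0.003], [0.998, 0.055, -0.015], [-0.015, 0.002, -1.0]]
force: [0.3, 0.5, -0.5]
opening: 0.008
```

Run:
```python
from h import *
im=bot.capture("top")[:,:,::-1]
cv2.imwrite("pics/t4.png",cv2.resize(im[200:320,245:445],None,fx=4,fy=4,interpolation=cv2.INTER_CUBIC))
```

```text
(no output)
```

View pics/t4.png

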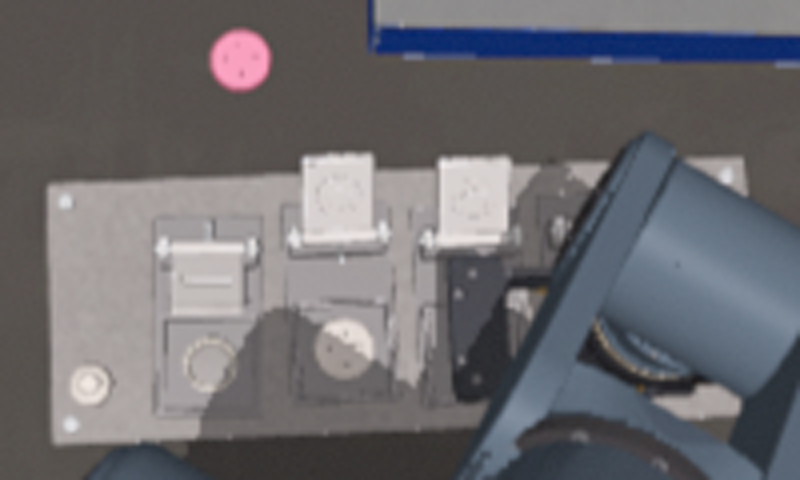

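Bin 2's tag now leans back with its boss up, from about (340,240) to (340,155) in the crop. Bin 1 (cup) and bin 3 are unchanged. Next is the rightmost bin.

Emit:
arm_command([
  {"claw": 0, "dx": -1.2, "dy": -0.1, "dz": 0, "twist": 0},
  {"claw": 0, "dx": -2.2, "dy": -0.1, "dz": 1, "twist": 0},
  {"claw": 0, "dx": -2.2, "dy": -0.1, "dz": 3, "twist": 0},
  {"claw": 0, "dx": -2.2, "dy": -0.1, "dz": 5.5, "twist": 0},
  {"claw": 0, "dx": -2.2, "dy": -0.1, "dz": 8, "twist": 0},
  {"claw": 0, "dx": -2.2, "dy": -0.1, "dz": 10.3, "twist": 0},
  {"claw": 0, "dx": -2.2, "dy": -0.1, "dz": 10.3, "twist": 0},
  {"claw": 0, "dx": -2.2, "dy": -0.1, "dz": 10.3, "twist": 0},
])

```text
time_s: 5.02
position: [0.462, -0.1787, 0.0742]
tcp_rot: [[-0.051, 0.999, 0.003], [0.998, 0.051, -0.02], [-0.02, 0.002, -1.0]]
force: [-0.4, -0.6, -0.4]
opening: 0.006
```

Emit:
arm_command([
  {"claw": 0, "dx": 0.6, "dy": 1, "dz": 0, "twist": 0},
  {"claw": 0, "dx": 0.7, "dy": 2, "dz": 0, "twist": 0},
  {"claw": 0, "dx": 0.7, "dy": 2.8, "dz": 0, "twist": 0},
  {"claw": 0, "dx": 0.7, "dy": 3.6, "dz": 0, "twist": 0},
  {"claw": 0, "dx": 0.7, "dy": 4.4, "dz": 0, "twist": 0},
  {"claw": 0, "dx": 0.7, "dy": 5.2, "dz": 0, "twist": 0},
  {"claw": 0, "dx": 0.7, "dy": 6, "dz": 0, "twist": 0},
  {"claw": 0, "dx": 0.7, "dy": 6.2, "dz": 0, "twist": 0},
])

```text
time_s: 5.68
position: [0.5258, -0.169, 0.0745]
tcp_rot: [[-0.052, 0.999, 0.006], [0.998, 0.052, -0.021], [-0.022, 0.004, -1.0]]
force: [1.0, 0.2, 0.2]
opening: 0.008
```

Emit:
arm_command([
  {"claw": 0, "dx": 0, "dy": 0.6, "dz": 0, "twist": 0},
  {"claw": 0, "dx": 0, "dy": 1.2, "dz": 0, "twist": 0},
  {"claw": 0, "dx": 0, "dy": 1.8, "dz": 0, "twist": 0},
  {"claw": 0, "dx": 0, "dy": 2.4, "dz": 0, "twist": 0},
  {"claw": 0, "dx": 0, "dy": 2.6, "dz": 0, "twist": 0},
  {"claw": 0, "dx": 0, "dy": 2.6, "dz": 0, "twist": 0},
  {"claw": 0, "dx": 0, "dy": 2.6, "dz": 0, "twist": 0},
  {"claw": 0, "dx": 0, "dy": 2.6, "dz": 0, "twist": 0},
])

```text
time_s: 6.35
position: [0.5513, -0.1676, 0.0745]
tcp_rot: [[-0.052, 0.999, 0.005], [0.998, 0.052, -0.021], [-0.021, 0.004, -1.0]]
force: [-0.6, 0.4, 0.1]
opening: 0.007
```

Emit:
arm_command([
  {"claw": 0, "dx": 0, "dy": -2, "dz": 0, "twist": 0},
  {"claw": 0, "dx": 0, "dy": -5, "dz": 0, "twist": 0},
  {"claw": 0, "dx": 0, "dy": -9, "dz": 0, "twist": 0},
  {"claw": 0, "dx": 0, "dy": -9, "dz": -4, "twist": 0},
  {"claw": 0, "dx": 0, "dy": -9, "dz": -8, "twist": 0},
  {"claw": 0, "dx": 0, "dy": -9, "dz": -12, "twist": 0},
  {"claw": 0, "dx": 3, "dy": -9, "dz": -14, "twist": 0},
  {"claw": 0, "dx": 7, "dy": -9, "dz": -14, "twist": 0},
])

```text
time_s: 7.02
position: [0.4613, -0.1027, 0.2179]
tcp_rot: [[-0.046, 0.999, 0.018], [0.999, 0.047, -0.028], [-0.028, 0.016, -0.999]]
force: [0.1, 0.3, -0.8]
opening: 0.005
```

Emit:
arm_command([
  {"claw": 0, "dx": 4, "dy": 0, "dz": 0, "twist": 0},
  {"claw": 0, "dx": 8, "dy": 0, "dz": 0, "twist": 0},
  {"claw": 0, "dx": 12, "dy": 0, "dz": 0, "twist": 0},
  {"claw": 0, "dx": 16, "dy": 0, "dz": 0, "twist": 0},
  {"claw": 0, "dx": 20, "dy": 0, "dz": 0, "twist": 0},
  {"claw": 0, "dx": 24, "dy": 0, "dz": 0, "twist": 0},
  {"claw": 0, "dx": 28, "dy": 0, "dz": 0, "twist": 0},
  {"claw": 0, "dx": 32, "dy": 0, "dz": 0, "twist": 0},
])

```text
time_s: 7.68
position: [0.4455, 0.2185, 0.2088]
tcp_rot: [[-0.046, 0.999, 0.017], [0.999, 0.047, -0.028], [-0.029, 0.016, -0.999]]
force: [1.7, -0.7, -0.4]
opening: 0.004
```

Emit:
arm_command([
  {"claw": 0, "dx": 4, "dy": 0, "dz": 0, "twist": 0},
  {"claw": 0, "dx": 8, "dy": 0, "dz": 0, "twist": 0},
  {"claw": 0, "dx": 12, "dy": 0, "dz": 0, "twist": 0},
  {"claw": 0, "dx": 16, "dy": 0, "dz": 0, "twist": 0},
  {"claw": 0, "dx": 16, "dy": 0, "dz": 0, "twist": 0},
  {"claw": 0, "dx": 16, "dy": 0, "dz": 0, "twist": 0},
])

```text
time_s: 8.18
position: [0.4372, 0.3798, 0.2038]
tcp_rot: [[-0.05, 0.999, 0.017], [0.998, 0.051, -0.028], [-0.029, 0.016, -0.999]]
force: [0.8, -0.7, -0.1]
opening: 0.004
```

Run:
```python
from h import *
im=bot.capture("top")[:,:,::-1]
cv2.imwrite("pics/t5.png",cv2.resize(im[200:320,245:445],None,fx=4,fy=4,interpolation=cv2.INTER_CUBIC))
cv2.imwrite("pics/t5f.png",im)
```

```text
(no output)
```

View pics/t5.png

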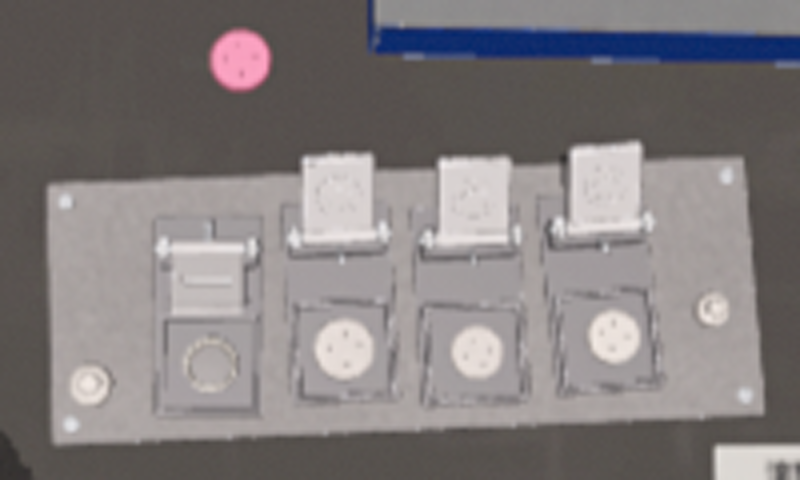

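View pics/t5f.png

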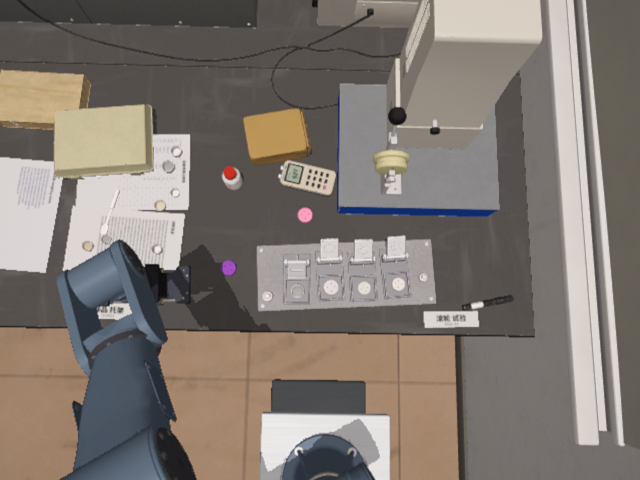

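The three disc bins have their tags back with the boss up: crop (338,195), (474,195), (605,185). The cup bin's tag leans forward with the bar up at (205,280). Everything else is in its place and the gripper is clear, so I'll hand in.

```bash
python3 -c "
from rig import bot
print(bot.hand_in())"
```

```text
the job is handed in; nothing more can be done
None
```

All four tags are as you asked, and the job is handed in after about 8 s of robot time. I pushed back two tags with the closed fingertips: the second bin from the left and the rightmost bin, both holding discs. The other two tags were already right: the third bin (disc, leaning back) and the leftmost bin (empty cup, leaning forward), so I left them alone.

**Last check:** the final top picture shows all three disc bins with tags leaning back, boss face up. The cup bin's tag leans forward, bar face up. The discs, cup, weights, bottle, meter, marker and the pink and purple look-alikes appear unmoved. The arm hid the tape in that last picture, but it had worked only well above that spot.

**Forces and errors:** the force readings after each move stayed under about 2 N. One move was refused because I left fields out of its rows. I resent it in full, and the refused call moved nothing.

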